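Second rinsing basket on the drip hook

ROBOT

A 6-joint arm with a two-finger parallel gripper is mounted at the origin on the work surface. World frame = base frame: x ahead of the robot, y to its left, z up, the work surface at z = 0. Lengths are in m, angles in rad, forces in N, time in s.
With the tool pointing down it reaches from about 0.25 to 0.775 m from the base axis. Payload 8.9 kg.
Tool frame: the origin (TCP) lies midway between the tips of the shut fingers; the grasp point (between the pads) lies 19 mm behind it; z points along the fingers, y is the line along which they close (so a half turn about z gives the same grasp; the last joint's range is limited). The gripper opens to 85 mm and grips with 20 to 120 N. Pads are 22 mm wide; open, the fingers measure 114 mm over their backs; the gripper's body (76 mm by 85 mm) begins 54 mm behind the grasp point. The pads swing forward as they close: fully open they stand 13 mm farther back than shut.
Start: joints at [1.145, 0.291, -0.153, 1.127, 0, 1.431], TCP at [0.149, 0.504, 0.231] pointing down, gripper open.
Joint ranges: [-2.52, 2.52], [-0.91, 1.74], [-1.3, 1.37], [-1.96, 2.02], [-1.52, 1.47], [-3.14, 3.14]. Speed limits (rad/s): [2.22, 2.22, 2.79, 3.14, 3.14, 3.14].

INTERFACE

Orientations are given as [roll, pitch, yaw] about the fixed x, y, z axes, in that order (R = Rz(yaw) Ry(pitch) Rx(roll)).
In Python, from plant import sensors, cams, order gives the robot as it stands.
- The arm moves only by the tool play_rows, never from a script. Its argument "moves" is text: rows parted by semicolons, each of 7 numbers parted by spaces: the shift along the tool's x, y, z scaled (see below), then the turn, a rotation vector about the tool's x, y, z scaled (see below), then the gripper command: -1 is shut, 1 is fully open, values between are in proportion. A call has 1 to 10 rows; each row shifts and turns the commanded pose from where the row before left it, along the tool's axes as they then stand; what a row does not reach is not made up. The controller multiplies each number of a shift by 15 cm and each number of a turn by 0.5 rad. A row lasts 1/8 s, in which the tool goes at most 62.5 mm and 10.7 degrees, less where a joint would pass 70% of its speed; a pose out of reach is approached as far as the arm can. A call with a number of a shift or a turn outside -1 to 1 is refused whole. A call with a gripper value outside its range is refused whole. The fingers move at their own pace and stop on an object; "grip_force" is the grip in N (left out, the last holds). Time passes only in rows, so rows that do not move let the fingers close. It gives the time, the measured TCP pose, the force, the opening and the grip force at its end, in the units of the state.
- sensors.sense(): the state, without advancing time (a new reading comes with each control period).
- cams.read_camera(name): name is "scene" or "top" or "wrist"; returns a dict with "img" (400x640x3 uint8, blue, green, red), "depth" (400x640 float32, m along the optical axis (not along the pixel's ray), 0 where there is no reading), "fx", "fy", "cx", "cy" (pixels), "R" (3x3) and "t" (3): a world point X has camera coordinates R X + t. Camera axes: x right, y down, z forward; pixel columns grow to the right and rows downward; lengths in m; the calibration is good to about 2 mm. A picture is of the moment at which its call begins.
- order.sign_off(): hands the job in; it is judged then, once.
The state is a dict: "time": time; "q": joint angles; "qvel": joint speeds; "joint_torque": joint torques, N m; "position": TCP position; "ee_rot": TCP orientation; "ft_force": force on the tool from outside, world axes, zero at the start; "moment": the same for the moment, N m; "finger_gap": finger opening in m; "grip_force": force on a finger pad.
Only numpy, scipy, OpenCV 4.12 (cv2) and the standard library are available. Lean on these libraries where they do the work, as an engineer would, in place of code of your own. Each camera call takes 0.05 s, during which the arm holds its last target. There are 200 camera calls.

TASK

One rinsing basket already hangs on the steel drip hook. Hang the matching tall-handled basket from the bench on the same hook, beside it, by its handle, and leave the first one hanging where it is. Leave the low wide basket where it stands.

Things in the scene. Friction and masses are not known exactly. Their poses are not given: they have to be found in the camera images.
- basket: Loose basket to hang: perforated steel box 76 (x) by 50 (y) by 55 mm high, vials inside, 0.15-0.31 kg. Origin: centre of underside. Handle of 8 mm bar in its x-z plane: uprights at x +-35 mm to z 125, then slopes to a peak (bar centre x 0, z 147 mm) that seats on the hook. On the peak a grey grip block 20 (x) by 24 (y) mm, z 149 to 199: grasp it there. Starts within 0.5 rad of world yaw 0.
- hung: First basket, same shape and axes as basket, loose, hanging by its handle on the inner half of the hook arm (stand y 45 to 75 mm), its x along the stand's x. Origin: centre of underside.
- stand: Fixed drip stand. Origin: foot of post, bench level, z up. Tray 150 (x) mm wide, y -50 to 250, 18 high. 12 mm round bar: post up to z 200 mm, then level hook arm (centre z 200) along +y to y 200, its end turned up to y 208, top z 228. A hanging basket's origin is at x 0, z 65 mm here. To thread the handle over the end, carry the basket's origin at z 103, x axes aligned, along -y; then lower.
- low_basket: Bystander: low, wide perforated steel basket 104 by 74 by 30 mm, flat low handle, 80 mm high in all, loose. Origin: centre of underside. Unlisted on the bench: a stack of glass dishes (92 mm wide, 44 high) and a conical flask (72 wide, 107 high).

How it is judged:
By the outcome, as a careful person would: the job done as asked, in the order asked, and still so for the second after the job is handed in, with the robot touching nothing.
It also fails if it takes over 42 s, if anything falls off the work surface, if the arm or the gripper's body presses on something with over 40 N, if the wrist force passes 120 N, or if a joint passes its speed limit or range.

## Working session

There is one attempt and no reset: what is moved stays moved. The work goes in short steps, Python scripts to look and compute and a tool call to move; the robot and the scene stay as the last step left them, time stands still between calls to the robot, and variables do not carry over. Pictures are saved under pics/ and viewed, at most 10 in all, crops included, and the job is handed in when it is done.

Besides the shell and the picture viewer there is one more tool, called after ">>>" as name(argument=value, ...) on one line, values as JSON. play_rows: Moves the arm, as the interface text tells. Shifts and turns lie within -1 to 1; 1 stands for 15 cm of shift or 0.5 rad of turn. Its arguments: {"type":"object","properties":{"moves":{"type":"string"},"grip_force":{"type":"number"}},"required":["moves"]}

```bash
mkdir -p pics; cat > h.py <<'E'
import numpy as np, cv2
from plant import sensors, cams, order
def grab(n,tag):
    c=cams.read_camera(n); cv2.imwrite(f'pics/{tag}.png',c['img']); np.savez(f'{tag}.npz',**c); return c
def W(c,u,v,r=1):
    d=c['depth'][v-r:v+r+1,u-r:u+r+1]; d=np.median(d[d>0]) if (d>0).any() else np.nan
    p=np.array([(u-c['cx'])/c['fx']*d,(v-c['cy'])/c['fy']*d,d]); return c['R'].T@(p-c['t'])
E
python3 - <<'E'
from h import *
for n in('top','scene'):
    c=grab(n,n+'0'); print(n,-c['R'].T@c['t'],c['R'].round(3).tolist(),c['fx'])
s=sensors.sense(); print(s)
E
```

```text
top [ 0.42213274 -0.04128954  1.0687271 ] [[0.027, -1.0, 0.006], [-0.992, -0.027, -0.121], [0.121, -0.002, -0.993]] 504.26035153920543
scene [1.05535802 0.22923528 0.49213471] [[-0.446, 0.895, 0.008], [0.524, 0.269, -0.808], [-0.725, -0.356, -0.589]] 374.46675100983816
{'time': 0.1, 'q': array([ 1.14466311e+00,  2.91209016e-01, -1.54033746e-01,  1.12668556e+00,
       -1.64288475e-05,  1.43150237e+00]), 'qvel': array([ 0.00094722, -0.00177477,  0.00207286, -0.00081309, -0.00024001,
        0.00092702]), 'joint_torque': array([ 9.81413905e-04, -5.37979746e+01,  3.31918609e+01,  9.30146081e-03,
       -2.85707074e-04, -6.87780883e-06]), 'position': array([0.14837483, 0.50320312, 0.23080386]), 'ee_rot': array([-3.14046934e+00, -1.40900926e-04,  2.85475332e+00]), 'ft_force': array([ 0.75821799, -0.21723146, -0.07735802]), 'moment': array([0.01454475, 0.02992844, 0.00372485]), 'grip_force': 0.0, 'finger_gap': 0.08559689634507109}
```

View pics/top0.png

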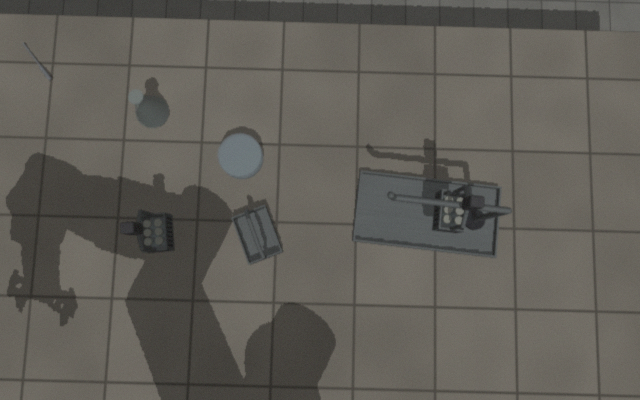

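View pics/scene0.png

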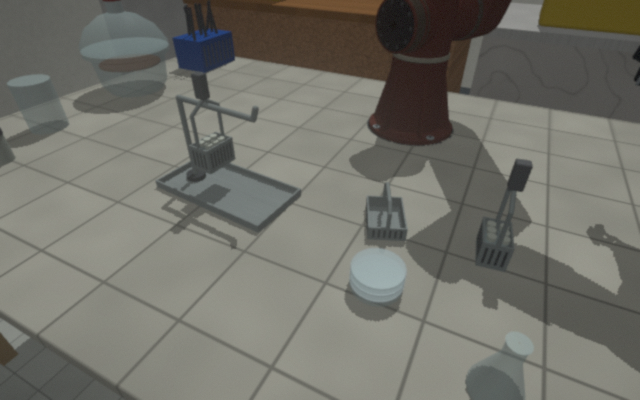

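The top view shows the loose basket near (155,232) with its block near (130,228). The low basket is at (258,233), the dishes at (240,156) and the flask at (150,108). The stand's tray spans (355–498, 170–255), with the hook tip near (390,196) and the hung basket near (452,210). I'll enlarge the two work areas.

```bash
python3 - <<'E'
from h import *
c=cv2.imread('pics/top0.png')
a=cv2.resize(c[190:270,105:185],None,fx=5,fy=5,interpolation=2)
b=cv2.resize(c[160:264,345:520],None,fx=4,fy=4,interpolation=2)
im=np.zeros((830,700,3),np.uint8); im=np.zeros((600,800,3),np.uint8)
a=cv2.resize(a,(380,380)); b=cv2.resize(c[160:264,345:520],(416*1,247),interpolation=2)
o=cv2.convertScaleAbs(cv2.resize(c[160:264,345:520],None,fx=4.5,fy=4.5,interpolation=2),alpha=1.6)
cv2.imwrite('pics/cs.png',o)
cv2.imwrite('pics/cb.png',cv2.convertScaleAbs(cv2.resize(c[200:260,105:185],None,fx=8,fy=8,interpolation=2),alpha=1.8))
E
```

```text
(no output)
```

View pics/cs.png

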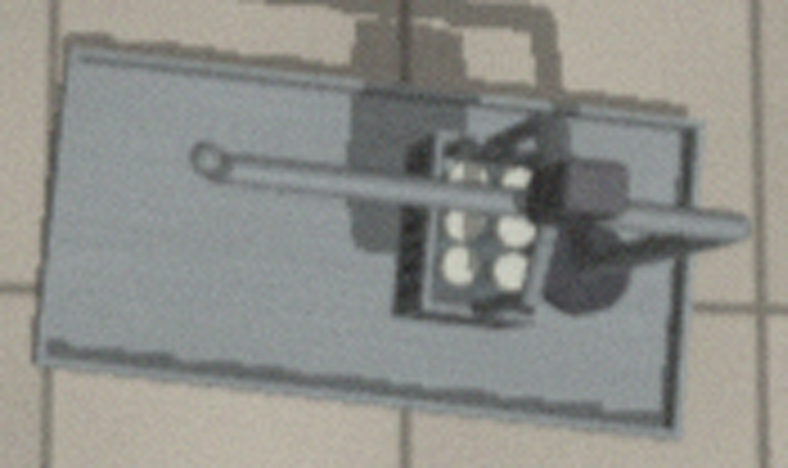

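View pics/cb.png

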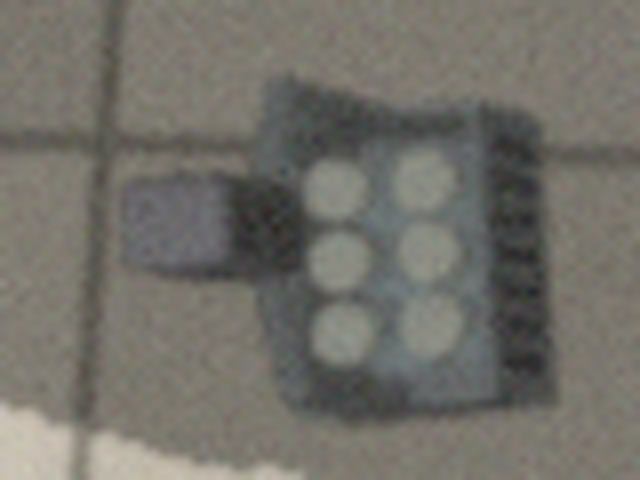

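The stand crop gives the tray corners, tip ring (210,160), post (745,225) and hung block top (597,188). The basket crop gives the block top centre (177,222), with the vial columns tilted slightly.

```bash
cat >> h.py <<'E'
def P(c,u,v,z):
    d=c['R'].T@np.array([(u-c['cx'])/c['fx'],(v-c['cy'])/c['fy'],1]); o=-c['R'].T@c['t']
    return o+d*(z-o[2])/d[2]
E
python3 - <<'E'
from h import *
c=dict(np.load('top0.npz'))
S=lambda u,v,z:P(c,345+(u+.5)/4.5-.5,160+(v+.5)/4.5-.5,z)
B=lambda u,v,z:P(c,105+(u+.5)/8-.5,200+(v+.5)/8-.5,z)
k=[S(*p,.018) for p in((70,50),(703,122),(678,435),(38,362))]
print('tray',np.round(k,4).tolist())
C=np.mean(k,0); ey=(k[0]+k[3]-k[1]-k[2]); yaw=np.arctan2(-ey[0],ey[1]); e=np.array([-np.sin(yaw),np.cos(yaw)])
print('centre',C,'yaw',yaw,'len',np.linalg.norm(ey)/2,'origin',C[:2]-.1*e)
ex=(k[0]+k[1]-k[2]-k[3]); print('yaw from x',np.arctan2(ex[1],ex[0]),np.linalg.norm(ex)/2)
t=S(210,160,.228);p=S(738,225,.206); print('tip',t,'post',p); d=t-p; print('yaw arm',np.arctan2(-d[0],d[1]),np.linalg.norm(d[:2]))
d=t-S(560,203,.206)
print('hung block',S(597,188,.264), 'local y', (S(597,188,.264)[:2]-(C[:2]-.1*e))@e)
print('block',B(177,222,.199),[B(*q,.199)[:2].round(4).tolist() for q in((122,180),(228,178),(232,268),(125,262))])
for a,b in(((343,335),(335,188)),((433,325),(425,180)),((497,400),(482,105))):
    d=B(*b,.05)-B(*a,.05); print('byaw',np.arctan2(d[1],d[0]))
print('vial centre',np.mean([B(*q,.05) for q in((335,188),(338,262),(343,335),(425,180),(430,252),(433,325))],0))
for n,(u,v) in dict(dish=(240,156),low=(258,233)).items(): print(n,P(c,u,v,.04))
# depth check
for n,q in dict(block=(127,228),hb=(477,202),tip=(391,195)).items(): print(n,W(c,*q))
E
```

```text
tray [[0.6128, -0.1287, 0.018], [0.5869, -0.4261, 0.018], [0.4407, -0.4121, 0.018], [0.4662, -0.1164, 0.018]]
centre [ 0.52666137 -0.27081434  0.018     ] yaw -0.08660115264101977 len 0.29765901812511625 origin [ 0.51801207 -0.37043958]
yaw from x -0.08951292707186084 0.147025082281535
tip [ 0.53448076 -0.16428403  0.228     ] post [ 0.51792126 -0.3699891   0.206     ]
yaw arm -0.08032797836522843 0.2063705213394596
hung block [ 0.52340235 -0.29761123  0.264     ] local y 0.07302164377271238
block [0.46992263 0.28674838 0.199     ] [[0.4786, 0.2992], [0.4797, 0.2765], [0.4604, 0.2742], [0.461, 0.2973]]
byaw 0.12234940752357415
byaw 0.12041344307902901
byaw 0.11433660569803175
vial centre [0.47074939 0.29028861 0.05      ]
dish [0.63286657 0.12303164 0.04      ]
low [0.47437094 0.07907565 0.04      ]
block [0.46872448 0.28591108 0.19956868]
hb [ 0.52234003 -0.29700184  0.26447383]
tip [ 0.53460597 -0.16365632  0.22907993]
```

>>> play_rows(moves="0 0 -0.2 0 0 0 1;-0.28 -0.09 -0.1 0 0 0 1;-0.28 -0.09 0 0 0 0 1;-0.28 -0.09 0 0 0 0 1;-0.28 -0.09 0 0 0 0 1;-0.27 -0.09 0 0 0 0 1;-0.27 -0.09 0 0 0 0 1;-0.27 -0.08 0 0 0 0 1;-0.27 -0.08 0 0 0 0 1;-0.26 -0.08 0 0 0 0 1")

```text
time: 1.35
position: [0.4703, 0.286, 0.276]
ee_rot: [-3.141, -0.0, 2.855]
ft_force: [1.0, 0.5, -0.2]
finger_gap: 0.0853
grip_force: 0.0
```

>>> play_rows(moves="0 0 0 0 0 0.34 1;0 0 0 0 0 0.34 1;0 0 0 0 0 0.34 1;0 0 0 0 0 0.34 1;0 0 0 0 0 0.34 1;0 0 0 0 0 0.34 1;0 0 0 0 0 0.29 1;0 0 0 0 0 0 1;0 0 0 0 0 0 1")

```text
time: 2.48
position: [0.4692, 0.2869, 0.2761]
ee_rot: [-3.141, 0.0, 1.693]
ft_force: [-0.1, 0.9, 0.1]
finger_gap: 0.0854
grip_force: 0.0
```

```bash
cat >> h.py <<'E'
def delta(x,y,z,yaw):
    s=sensors.sense(); r=s['ee_rot'].copy(); a=r[2]; d=np.array([x,y,z])-s['position']
    T=lambda a:np.array([d[0]*np.cos(a)+d[1]*np.sin(a),d[0]*np.sin(a)-d[1]*np.cos(a),-d[2]])/.15
    print('t',s['time'],'pos',s['position'].round(4),'rpy',r.round(4),'F',s['ft_force'].round(1),'gap',s['finger_gap'],'g',s['grip_force'])
    print('now-frame units',T(a).round(3),'turn z',round(-(yaw-a)/.5,3),'after-turn units',T(yaw).round(3))
E
python3 - <<'E'
from h import *
delta(.4695,.2865,.161,1.69)
grab('wrist','w1')
E
```

```text
t 2.475 pos [0.4692 0.2869 0.2761] rpy [-3.1412e+00  1.0000e-04  1.6930e+00] F [-0.1  0.9  0.1] gap 0.08543704532454575 g 0.0
now-frame units [-0.003  0.002  0.767] turn z 0.006 after-turn units [-0.003  0.002  0.767]
```

View pics/w1.png

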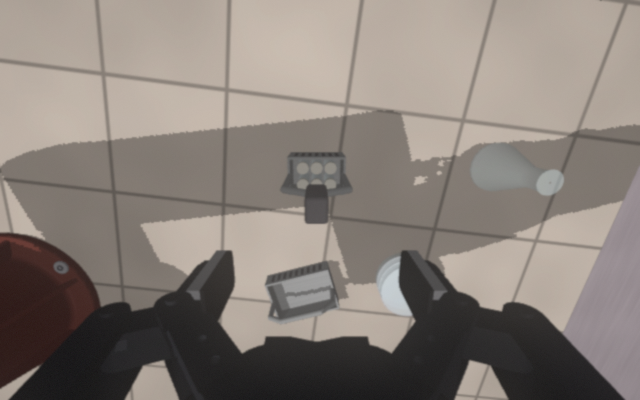

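The wrist view shows the block top near (316,214), centred between the fingers. The box edges are parallel to the image, so the yaw matches and I can descend and grip.

>>> play_rows(moves="0 0 0.2 0 0 0 1;0 0 0.2 0 0 0 1;0 0 0.2 0 0 0 1;0 0 0.17 0 0 0 1;0 0 0 0 0 0 1;0 0 0 0 0 0 -1;0 0 0 0 0 0 -1;0 0 0 0 0 0 -1;0 0 0 0 0 0 -1;0 0 0 0 0 0 -1", grip_force=60)

```text
time: 3.78
position: [0.4695, 0.2871, 0.1614]
ee_rot: [3.141, -0.0, 1.69]
ft_force: [-2.9, -0.4, 5.5]
finger_gap: 0.0193
grip_force: 59.7
```

>>> play_rows(moves="0 0 0 0 0 0 -1;0 0 -0.04 0 0 0 -1;0 0 -0.1 0 0 0 -1;0 0 0 0 0 0 -1")

```text
time: 4.28
position: [0.4702, 0.2873, 0.1833]
ee_rot: [3.139, -0.001, 1.69]
ft_force: [0.8, -0.4, -2.9]
finger_gap: 0.0195
grip_force: 58.8
```

```bash
python3 - <<'E'
from h import *
delta(.4695,.2865,.34,1.486)
c=grab('wrist','w2'); grab('top','t2'); s=grab('scene','s2')
cv2.imwrite('pics/w2s.png',np.hstack([c['img'][120:400,170:470],s['img'][120:400,400:640]]))
E
```

```text
t 4.275 pos [0.4702 0.2873 0.1833] rpy [ 3.1393e+00 -6.0000e-04  1.6898e+00] F [ 0.8 -0.4 -2.9] gap 0.019541470555164957 g 58.837562799453735
now-frame units [-0.005 -0.005 -1.045] turn z 0.408 after-turn units [-0.006 -0.004 -1.045]
```

View pics/w2s.png

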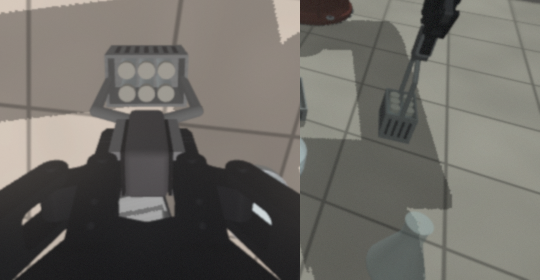

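The basket is held straight between the fingers and is clear of the bench. Next I'll lift, turn and carry it to a point in front of the hook's end.

>>> play_rows(moves="0 0 -0.16 0 0 0 -1;0 0 -0.2 0 0 0 -1;0 0 -0.2 0 0 0 -1;0 0 -0.16 0 0 0 -1;0 0 -0.06 0 0 0.1 -1;0 0 0 0 0 0.1 -1;0 0 0 0 0 0.1 -1;0 0 0 0 0 0.1 -1;0 0 0 0 0 0 -1")

```text
time: 5.55
position: [0.4691, 0.2869, 0.2984]
ee_rot: [-3.141, 0.0, 1.49]
ft_force: [0.6, -0.5, -3.3]
finger_gap: 0.0193
grip_force: 59.2
```

>>> play_rows(moves="-0.07 0.02 0 0 0 0 -1;-0.14 0.04 0 0 0 0 -1;-0.2 0.06 0 0 0 0 -1;-0.24 0.07 0 0 0 0 -1;-0.25 0.07 0 0 0 0 -1;-0.25 0.07 0 0 0 0 -1;-0.25 0.07 0 0 0 0 -1;-0.25 0.07 0 0 0 0 -1;-0.25 0.07 0 0 0 0 -1;-0.24 0.06 0 0 0 0 -1")

```text
time: 6.8
position: [0.5329, -0.0423, 0.2988]
ee_rot: [3.142, 0.0, 1.49]
ft_force: [-0.1, 0.6, -2.2]
finger_gap: 0.0195
grip_force: 59.2
```

>>> play_rows(moves="-0.18 0.05 0 0 0 0 -1;-0.1 0.02 0 0 0 0 -1;-0.05 0.01 0 0 0 0 -1;0 0 0 0 0 0 -1;0 0 0 0 0 0 -1;0 0 0 0 0 0 -1")

```text
time: 7.55
position: [0.541, -0.0899, 0.2989]
ee_rot: [3.142, -0.0, 1.491]
ft_force: [1.4, 0.0, -2.3]
finger_gap: 0.0196
grip_force: 59.2
```

```bash
python3 - <<'E'
from h import *
delta(.5411,-.0913,.266,1.488)
c=grab('top','t3'); s=grab('scene','s3'); grab('wrist','w3')
cv2.imwrite('pics/m3.png',np.hstack([cv2.resize(c['img'][130:270,320:520],(420,294)),cv2.resize(s['img'][40:250,140:410],(378,294))]))
E
```

```text
t 7.55 pos [ 0.541  -0.0899  0.2989] rpy [ 3.1415e+00 -1.0000e-04  1.4909e+00] F [ 1.4  0.  -2.3] gap 0.019602729581381734 g 59.20194447040558
now-frame units [-0.01   0.002  0.219] turn z 0.006 after-turn units [-0.01   0.002  0.219]
```

View pics/m3.png

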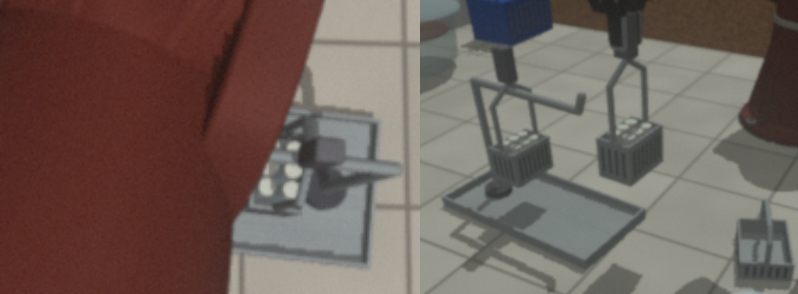

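The carried basket hangs straight in front of the hook's end and is aligned with the hung one. I'll drop to threading height and slide it in.

>>> play_rows(moves="0 0 0.11 0 0 0 -1;0 0 0.11 0 0 0 -1;0 0 0 0 0 0 -1;-0.05 0 0 0 0 0 -1;-0.1 0 0 0 0 0 -1;-0.12 0 0 0 0 0 -1;-0.12 0 0 0 0 0 -1;-0.1 0 0 0 0 0 -1")

```text
time: 8.7
position: [0.5349, -0.1655, 0.2658]
ee_rot: [3.142, 0.0, 1.489]
ft_force: [1.0, 0.8, -3.0]
finger_gap: 0.0194
grip_force: 59.2
```

>>> play_rows(moves="-0.1 0 0 0 0 0 -1;-0.1 0 0 0 0 0 -1;-0.1 0 0 0 0 0 -1;-0.08 0 0 0 0 0 -1;-0.05 0 0 0 0 0 -1;-0.02 0 0 0 0 0 -1;0 0 0 0 0 0 -1;0 0 0 0 0 0 -1")

```text
time: 9.7
position: [0.5297, -0.2307, 0.2658]
ee_rot: [-3.142, -0.0, 1.49]
ft_force: [-0.2, -0.2, -2.3]
finger_gap: 0.0195
grip_force: 59.2
```

```bash
python3 - <<'E'
from h import *
delta(.5295,-.2308,.2264,1.488)
c=grab('wrist','w4'); s=grab('scene','s4')
cv2.imwrite('pics/m4.png',np.hstack([cv2.resize(c['img'],(400,250)),cv2.resize(s['img'][50:230,150:310],None,fx=2,fy=2)[:250]]) if 0 else np.vstack([cv2.resize(s['img'][60:230,140:330],(670,600),interpolation=2)]))
E
```

```text
t 9.7 pos [ 0.5297 -0.2307  0.2658] rpy [-3.1416e+00 -1.0000e-04  1.4902e+00] F [-0.2 -0.2 -2.3] gap 0.019468706957974653 g 59.221962690353394
now-frame units [-0.001 -0.001  0.263] turn z 0.004 after-turn units [-0.001 -0.001  0.263]
```

View pics/m4.png

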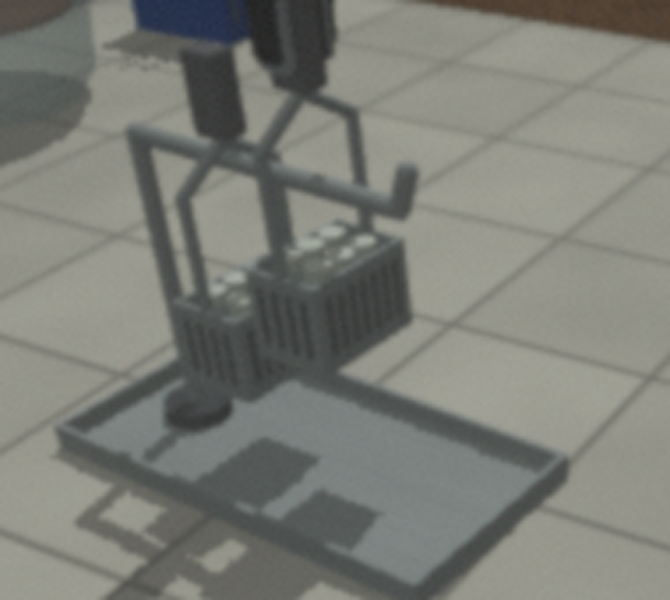

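The handle (peak near (305,95)) sits above and around the arm, with clearance from the first basket. I'll lower until the hook carries the weight.

>>> play_rows(moves="0 0 0.08 0 0 0 -1;0 0 0.08 0 0 0 -1;0 0 0.06 0 0 0 -1;0 0 0.02 0 0 0 -1;0 0 0 0 0 0 -1;0 0 0 0 0 0 -1")

```text
time: 10.55
position: [0.5298, -0.2313, 0.2302]
ee_rot: [3.141, 0.0, 1.49]
ft_force: [0.6, 0.3, -1.9]
finger_gap: 0.0196
grip_force: 59.1
```

>>> play_rows(moves="0 0 0.01 0 0 0 -1;0 0 0 0 0 0 -1")

```text
time: 10.8
position: [0.5296, -0.2311, 0.2283]
ee_rot: [3.142, 0.0, 1.49]
ft_force: [-0.0, -0.8, -2.9]
finger_gap: 0.0196
grip_force: 59.1
```

>>> play_rows(moves="0 0 0.01 0 0 0 -1;0 0 0 0 0 0 -1")

```text
time: 11.05
position: [0.5295, -0.2311, 0.2267]
ee_rot: [-3.141, -0.0, 1.49]
ft_force: [0.4, -0.1, -2.6]
finger_gap: 0.0195
grip_force: 59.1
```

>>> play_rows(moves="0 0 0.01 0 0 0 -1;0 0 0 0 0 0 -1")

```text
time: 11.3
position: [0.5298, -0.2312, 0.2259]
ee_rot: [3.141, 0.0, 1.49]
ft_force: [-1.4, 0.5, 3.5]
finger_gap: 0.0195
grip_force: 60.3
```

>>> play_rows(moves="0 0 0.007 0 0 0 -1;0 0 0 0 0 0 -1")

```text
time: 11.55
position: [0.5299, -0.2312, 0.2257]
ee_rot: [3.14, 0.001, 1.49]
ft_force: [-3.5, 2.1, 10.1]
finger_gap: 0.0192
grip_force: 61.4
```

It is seated: the force has changed sign at the expected height. I'll ease off the overpress, open slowly and let it settle.

>>> play_rows(moves="0 0 -0.009 0 0 0 -1;0 0 0 0 0 0 -1;0 0 0 0 0 0 -0.5;0 0 0 0 0 0 -0.4;0 0 0 0 0 0 -0.3;0 0 0 0 0 0 -0.1;0 0 0 0 0 0 0.2;0 0 0 0 0 0 0.6;0 0 0 0 0 0 1;0 0 0 0 0 0 1")

```text
time: 12.8
position: [0.5296, -0.2311, 0.2256]
ee_rot: [-3.142, 0.0, 1.49]
ft_force: [-0.2, -0.5, -0.0]
finger_gap: 0.0849
grip_force: 0.0
```

```bash
python3 - <<'E'
from h import *
delta(.5295,-.2308,.33,1.488)
c=grab('wrist','w5'); s=grab('scene','s5')
o=cv2.resize(s['img'][60:230,140:330],(390,349),interpolation=2)
cv2.imwrite('pics/m5.png',np.hstack([o,cv2.resize(c['img'],(400,349))]))
E
```

```text
t 12.8 pos [ 0.5296 -0.2311  0.2256] rpy [-3.1416  0.      1.4898] F [-0.2 -0.5 -0. ] gap 0.08489417212675611 g 0.0
now-frame units [ 0.002 -0.001 -0.696] turn z 0.004 after-turn units [ 0.002 -0.001 -0.696]
```

View pics/m5.png

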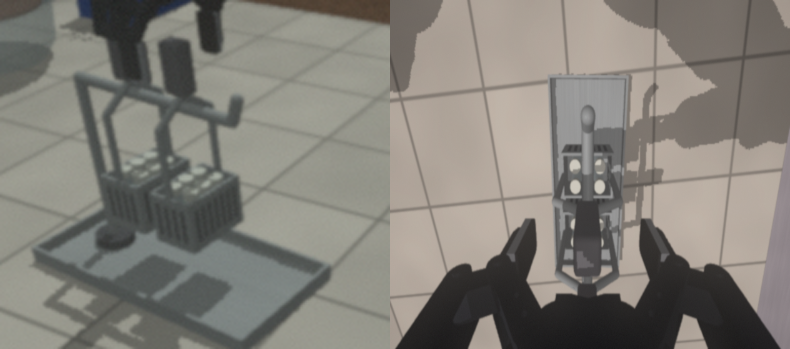

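Both baskets hang side by side, and the open fingers stand clear of the block. I'll retreat straight up, move away, and check once more.

>>> play_rows(moves="0 0 -0.08 0 0 0 1;0 0 -0.15 0 0 0 1;0 0 -0.2 0 0 0 1;0 0 -0.2 0 0 0 1;0 0 -0.1 0 0 0 1;0.2 0 0 0 0 0 1;0.3 0 0 0 0 0 1;0.3 0 0 0 0 0 1;0.3 0 0 0 0 0 1;0.3 0 0 0 0 0 1")

```text
time: 14.15
position: [0.5467, -0.0204, 0.3361]
ee_rot: [3.14, 0.0, 1.49]
ft_force: [0.8, 0.4, 0.5]
finger_gap: 0.0852
grip_force: 0.0
```

>>> play_rows(moves="0.3 0 0 0 0 0 1;0.3 0 0 0 0 0 1;0.1 0 0 0 0 0 1;0 0 0 0 0 0 1;0 0 0 0 0 0 1;0 0 0 0 0 0 1;0 0 0 0 0 0 1;0 0 0 0 0 0 1")

```text
time: 15.15
position: [0.5551, 0.0824, 0.3351]
ee_rot: [3.142, 0.0, 1.489]
ft_force: [0.9, 0.9, -0.7]
finger_gap: 0.0851
grip_force: 0.0
```

```bash
python3 - <<'E'
from h import *
c=grab('top','t6'); s=grab('scene','s6')
print(sensors.sense()['position'])
o=cv2.resize(s['img'][60:230,140:330],(390,349),interpolation=2)
cv2.imwrite('pics/m6.png',np.hstack([o,cv2.resize(c['img'][150:270,340:520],(400,349))]))
E
```

```text
[0.55509806 0.08262729 0.33510363]
```

View pics/m6.png

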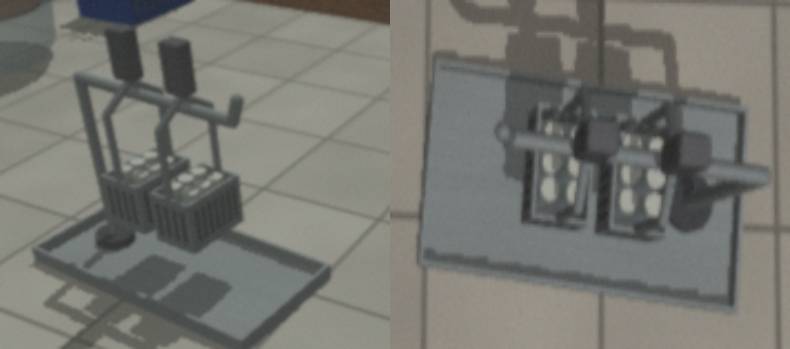

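Both baskets hang level and still on the hook with a gap between them (blocks at about (600,137) and (688,150) in the right half), and the robot is clear.

```bash
python3 -c "
from plant import order; print(order.sign_off())"
```

```text
the job is handed in; nothing more can be done
None
```

The tall-handled basket now hangs on the hook beside the first one, which stayed in place; the low basket was not touched, and I handed the job in at about 15 s of the 42 s allowed.

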